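Blow out, shut, pin and hold a jeweller's ring mould

TASK

While the hinged ring mould is still open, blow it out: squeeze the air gun's trigger all the way against its handle for a moment, then let it spring back. Swing the mould's loose half fully shut, take the yellow-headed locking pin from the wooden block and push it fully home through the lined-up holes. Finish with the gripper squeezing the two mould halves together, one finger on each half, and keep squeezing when the program ends; leave the polishing wheels and the other tools where they are.

Things in the scene. Friction and masses are not known exactly. Their poses are not given: they have to be found in the camera images.
- mould: ring mould: steel base 170 x 110 x 12 mm fixed to the bench, two aluminium halves (blocks 80 x 25 x 50 mm), together 50 mm thick when shut. Origin on the bench, z up; x runs from the upright hinge (x = -46, y = 0) to the pin holes (x = 68, y = 0). Halves meet at y = 0, x = -40 to 40, z = 12 to 62; fixed half at -y, loose half swings out to +y, its 8 mm thick brass ear shuts over the fixed lug
- swing_half (a joint): hinge of the loose half, rad: 0 = fully shut (a stop), 0.55 to 1.0 open at the start; grows turning counter-clockwise from above. Lightly stiff (0.06 N m, about 1 N at the push face): stays where it is left
- push_face (a point): point on the outer face of the loose half, 70 mm from the hinge, 37 mm above the bench; its x points along the half away from the hinge, its y points straight out of the face. Pushing here against y shuts the half
- ear_hole (a point): centre of the through hole (10 mm wide, chamfered) in the brass ear of the loose half, at the ear's top face, 45 mm above the bench, 114 mm from the hinge
- lock_hole (a point): point at the same height on the axis of the fixed lower lug's hole (10 mm wide, through, lug top at 35 mm): ear_hole falls on it when the mould is shut. The pin goes straight down here; its head then rests on the ear, its tip 15 mm above the bench
- mould_mid (a point): point at x = 5, y = 0 mm of the mould (51 mm from the hinge axis), between the two halves in the parting plane, 45 mm above the bench, same axes as mould: squeeze the shut halves here along y, 50 mm wide over both
- air_gun: bench air gun fixed on a stand, nozzle towards the mould. Origin on the bench under the handle; its x points along the handle to the nozzle, y to the trigger side, z up. The red handle is level, 115 mm along x, y = -10 to +10 mm, z = 47 to 73 mm above the bench
- trigger (a joint): black trigger lever beside the handle on its +y side, 95 mm long, 20 mm high, pivoting near the nozzle end, rad: 0 = released, 0.22 = fully squeezed; sprung, about 4 N to start and 10 N at full squeeze at the squeeze point
- squeeze_point (a point): where to squeeze the trigger, 60 mm above the bench, axes of air_gun: halfway in y between the handle's back face and the outer face of the trigger when fully squeezed. Width along y here: 30 mm squeezed; when released, the trigger's outer face stands 29 mm out in +y and the handle's back 15 mm in -y
- pin_block: wooden block 180 x 44 x 40 mm fixed to the bench, long along its x, three holes 34 mm deep 60 mm apart holding the pin and the two wheels upright in any order. Origin at its underside
- lock_pin: locking pin, standing: steel shaft 8 mm wide, 30 mm long with a tapered tip, below a yellow round head 16 mm wide, 30 mm high. Origin at the tip, z up along the pin: head from z = 30 to 60 mm. 20 to 45 g
- pin_tip (a point): tip of the locking pin (its origin)
- wheel_grey: dark grey polishing wheel, 26 mm wide, on a steel shaft in the pin block; 46 mm tall, origin at the shaft's tip; leave alone
- wheel_blue: blue polishing wheel like the grey one; leave alone
- bench_block: steel bench block 90 x 90 x 22 mm, origin at the underside; leave alone
- hammer: hammer, 220 mm long, lying; leave alone
- pliers: red-handled pliers, 125 mm long, lying; leave alone
- jar: glass jar, 56 mm wide, 70 mm high; leave alone
- graver: screwdriver-like graver, 150 mm long, lying; leave alone
- file: flat steel file with a wooden handle, 215 mm long, lying; leave alone
There are look-alikes about, which are no part of the job. What is shaped like the mould but purple or turquoise is not meant.

How it is judged:
By the outcome, as a careful person would: the job done as asked, in the order asked, and still so for the second after the job is handed in, while the arm keeps its last pose, push and grip.
It also fails if it takes over 64 s, if anything falls off the work surface, if the arm or the gripper's body presses on something with over 40 N, if the wrist force passes 120 N, or if a joint passes its speed limit or range.

ROBOT

A 6-joint arm with a two-finger parallel gripper is mounted at the origin on the work surface. World frame = base frame: x ahead of the robot, y to its left, z up, the work surface at z = 0. Lengths are in mm, angles in rad, forces in N, time in s.
With the tool pointing down it reaches from about 350 to 775 mm from the base axis. Payload 7.3 kg.
Tool frame: the origin (TCP) lies on the mounting face of the last link; the fingertips stand 178 mm ahead of it and the grasp point (between the pads) lies 159 mm ahead of it; z points along the fingers, y is the line along which they close (so a half turn about z gives the same grasp; the last joint's range is limited). The gripper opens to 92 mm and grips with 3 to 60 N. Pads are 19 mm wide; open, the fingers measure 130 mm over their backs; the gripper's body (75 mm by 190 mm) begins 47 mm behind the grasp point.
Start: joints at [1.195, 0.342, 1.524, -0, 1.275, -0.146], TCP at [119.563, 511.207, 404.741] pointing down, gripper open.
Joint ranges: [-2.53, 2.53], [-0.77, 2.02], [0.04, 2.7], [-1, 4.14], [0.28, 2.66], [-3.11, 3.11]. Speed limits (rad/s): [2.57, 2.57, 3.14, 3.14, 3.14, 3.14].

INTERFACE

Orientations are given as [roll, pitch, yaw] about the fixed x, y, z axes, in that order (R = Rz(yaw) Ry(pitch) Rx(roll)).
In Python, from plant import bot, vision gives the robot as it stands. The module is installed in compiled form; this text tells all that it offers.
- The arm moves only by the shell command python3 -m crank 'ROWS'. ROWS is a JSON list of rows, 1 to 5 of them, each of 5 numbers: the finger opening in mm, then dx, dy, dz in mm, then a turn about the tool's z in rad; each row is the pose to reach, as a shift and turn from the pose commanded when the command began, along the tool's axes at that moment; what a row does not reach only later rows make up. A row lasts 1/8 s, in which the tool goes at most 62.5 mm and 0.188 rad, less where a joint would pass 70% of its speed; a pose out of reach is approached as far as the arm can. The fingers move at their own pace and stop on an object; the grip force is fixed at half the most. Time passes only in rows, so rows that do not move let the fingers close. It prints the time, the measured TCP pose, the force, the opening and the grip force at its end.
- bot.get_obs(): the state, without advancing time (a new reading comes with each control period).
- vision.capture(name): name is "side" or "top" or "wrist"; returns a dict with "color" (400x640x3 uint8, red, green, blue), "K" (3x3 intrinsics, pixels), "R" (3x3) and "t" (3): a world point X has camera coordinates R X + t. Camera axes: x right, y down, z forward; pixel columns grow to the right and rows downward; lengths in mm; the calibration is good to about 2 mm. A picture is of the moment at which its call begins. There is no depth.
- bot.close_job(): hands the job in; it is judged then, once.
The state is a dict: "time": time; "joint_positions": joint angles; "dq": joint speeds; "tau": joint torques, N m; "tool_pos": TCP position; "tcp_rot": TCP orientation; "contact_force": force on the tool from outside, world axes, zero at the start; "moment": the same for the moment, N m; "grip_width": finger opening in mm; "finger_force": force on a finger pad.
Only numpy, scipy, OpenCV 4.12 (cv2) and the standard library are available. Lean on these libraries where they do the work, as an engineer would, in place of code of your own. Each camera call takes 0.05 s, during which the arm holds its last target. There are 200 camera calls.

## Working session

There is one attempt and no reset: what is moved stays moved. The work goes in short steps, Python scripts to look and compute and a shell command to move; the robot and the scene stay as the last step left them, time stands still between calls to the robot, and variables do not carry over. Pictures are saved under pics/ and viewed, at most 10 in all, crops included, and the job is handed in when it is done.

```bash
mkdir -p pics; cat > h.py <<'E'
import numpy as np, cv2
from plant import bot, vision
def cap(n,f):
    c=vision.capture(n); np.savez(f'pics/{f}.npz',**c); cv2.imwrite(f'pics/{f}.png',cv2.cvtColor(c['color'],cv2.COLOR_RGB2BGR)); return c
def load(f): return dict(np.load(f'pics/{f}.npz'))
def ray(c,u,v):
    d=c['R'].T@np.linalg.inv(c['K'])@np.array([u,v,1.]); o=-c['R'].T@c['t']; return o,d
def onz(c,u,v,z):
    o,d=ray(c,u,v); return o+d*(z-o[2])/d[2]
def proj(c,X):
    p=c['K']@(c['R']@np.array(X,float)+c['t']); return p[:2]/p[2]
def tri(c1,p1,c2,p2):
    (o1,d1),(o2,d2)=ray(c1,*p1),ray(c2,*p2)
    s=np.linalg.lstsq(np.c_[d1,-d2],o2-o1,rcond=None)[0]
    a,b=o1+s[0]*d1,o2+s[1]*d2; return (a+b)/2,np.linalg.norm(a-b)
E
python3 - <<'E'
from h import *
a=cap('top','top0');b=cap('side','side0');
for c in (a,b): print(c['K'][0,0],(-c['R'].T@c['t']).round(), c['R'].round(2).tolist())
print(bot.get_obs())
E
```

```text
489.783377073413 [ 332.  -49. 1490.] [[-0.02, -1.0, -0.01], [-0.99, 0.02, -0.12], [0.13, 0.01, -0.99]]
450.77017805299204 [  418. -1075.   967.] [[1.0, -0.09, -0.02], [-0.08, -0.65, -0.76], [0.05, 0.76, -0.65]]
{'time': 0.1, 'joint_positions': array([ 1.19499402e+00,  3.42672979e-01,  1.52491272e+00, -4.66026788e-06,
        1.27537451e+00, -1.46005405e-01]), 'dq': array([ 1.36067332e-04,  1.61031225e-06, -7.67970705e-04,  1.39713823e-04,
        1.50763551e-04, -1.89030081e-03]), 'tau': array([ 3.48778041e-03, -4.31995904e+01, -2.44697517e+01,  7.20152026e-02,
        5.24326286e-02, -6.42283726e-05]), 'tool_pos': array([119.52508451, 511.09952771, 404.10699721]), 'tcp_rot': array([-3.14023900e+00, -1.94553220e-04,  2.91179698e+00]), 'contact_force': array([-0.19561232,  0.08538954,  0.30591818]), 'moment': array([-0.01007005,  0.0002858 ,  0.00263997]), 'finger_force': 0.0, 'grip_width': 92.02676849185175}
```

View pics/top0.png

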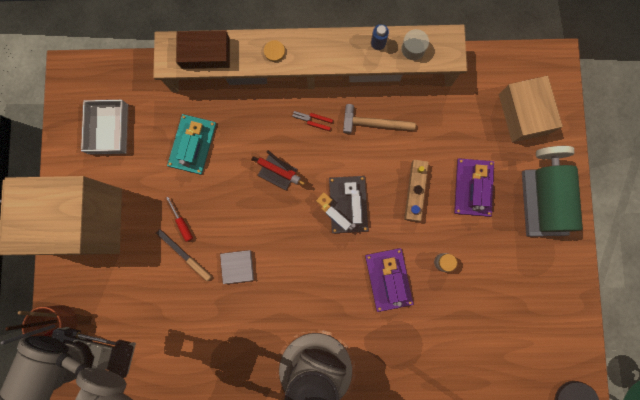

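View pics/side0.png

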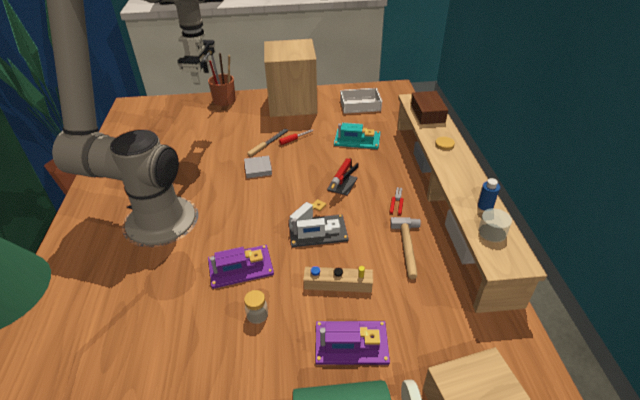

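The top view shows:
- **Mould:** the open steel and aluminium one is at (348,205). The look-alikes are turquoise at (192,144) and purple at (474,187) and (389,280).
- **Air gun:** red handle at (277,170). Other red things are the pliers at (313,121) and the graver at (183,228).
- **Pin:** yellow head at (423,169) on the block. Other yellowish things are the jar lid at (447,263) and the brass ear at (324,201).

The side view agrees: mould at (318,230), gun at (343,175), pin at (361,271).

```bash
python3 - <<'E'
from h import *
a=cv2.imread('pics/top0.png')[145:240,240:440]; b=cv2.imread('pics/side0.png')[150:300,280:400]
cv2.imwrite('pics/c1.png',cv2.resize(a,(800,380),interpolation=cv2.INTER_CUBIC)); cv2.imwrite('pics/c2.png',cv2.resize(b,(480,600),interpolation=cv2.INTER_CUBIC))
E
```

```text
(no output)
```

View pics/c1.png

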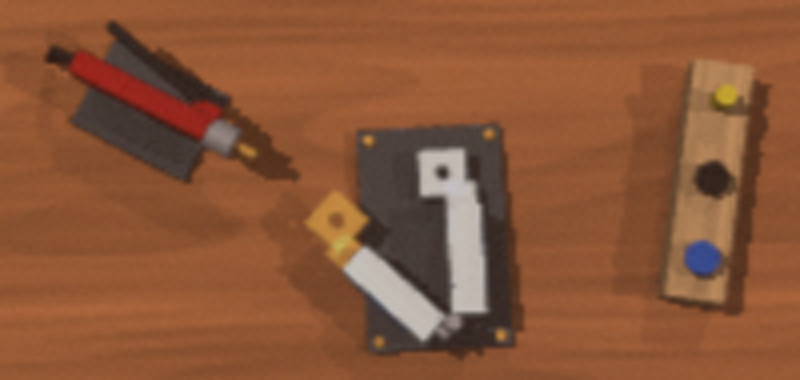

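View pics/c2.png

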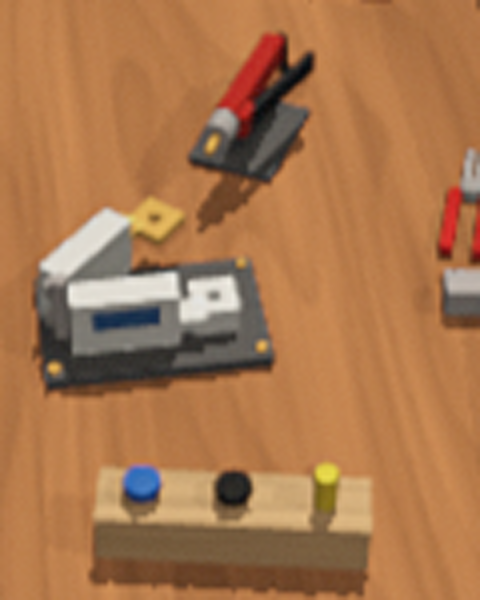

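The crop confirms the choices: lug hole at top-view pixel (350.5,188), ear hole at (324,199.5), gun handle from (259,161) to (294,178) with the trigger on its upper right, pin head at (421,169).

```bash
python3 - <<'E'
from h import *
a=load('top0'); s=load('side0')
P=lambda u,v,z: onz(a,240+u/4-.4,145+v/4-.4,z)
Sx=lambda u,v:(280+u/4-.4,150+v/4-.4)
Tx=lambda u,v:(240+u/4-.4,145+v/4-.4)
sc=[P(*p,12) for p in ((368,140),(489,133),(378,342),(501,336))]
print('screws',np.round(sc,1).tolist()); print('ctr',np.mean(sc,0))
xd=(sc[0]+sc[1]-sc[2]-sc[3])[:2]; yd=(sc[0]+sc[2]-sc[1]-sc[3])[:2]; print('yaw x',np.arctan2(xd[1],xd[0]),'yaw y',np.arctan2(-yd[0],yd[1]),np.linalg.norm(xd)/2,np.linalg.norm(yd)/2)
print('lug',P(442,172,35),'ear',P(336,218,45),'hinge',P(452,322,62))
print('tri lug',tri(a,Tx(442,172),s,Sx(214,296)),'ear',tri(a,Tx(336,218),s,Sx(155,218)))
def cen(c,lo,hi,box):
    h=cv2.cvtColor(c['color'],cv2.COLOR_RGB2HSV); m=np.zeros(h.shape[:2],np.uint8)
    x0,y0,x1,y1=box; m[y0:y1,x0:x1]=cv2.inRange(h,lo,hi)[y0:y1,x0:x1]; 
    p=cv2.findNonZero(m); return m,p.reshape(-1,2).mean(0),cv2.minAreaRect(p),len(p)
ty=cen(a,(25,150,90),(35,255,255),(412,160,430,178)); sy=cen(s,(25,150,90),(35,255,255),(350,260,372,285))
print(ty[1:],sy[1:]); print('pin',P(727,96,0)*0+onz(a,*ty[1],66), tri(a,ty[1],s,sy[1]))
r=cen(a,(0,170,90),(6,255,255),(250,145,310,195)); r2=cen(s,(0,170,90),(6,255,255),(320,150,365,195)); print('red',r[1:],onz(a,*r[1],68),tri(a,r[1],s,r2[1]))
e=P(75,65,73),P(205,128,73); print(e); d=e[1]-e[0]; print('gunyaw',np.arctan2(d[1],d[0]))
e=P(110,25,70),P(228,100,70);print('trig',e)
E
```

```text
screws [[560.9, -59.8, 12.0], [564.6, -152.1, 12.0], [407.0, -64.4, 12.0], [409.9, -157.0, 12.0]]
ctr [ 485.5951872  -108.34652538   12.        ]
yaw x 0.030879892724326792 yaw y 0.03556367200702542 154.4406459457974 92.55115267710164
lug [ 532.10161897 -114.5766672    35.        ] ear [497.72054682 -34.69214225  45.        ] hinge [ 418.03444515 -118.03198716   62.        ]
tri lug (array([ 532.12523881, -114.62195101,   34.01773975]), np.float64(0.22067243033530748)) ear (array([496.64961062, -34.72280007,  45.05032146]), np.float64(2.117287953629547))Traceback (most recent call last):
  File "<stdin>", line 15, in <module>
  File "<stdin>", line 14, in cen
AttributeError: 'NoneType' object has no attribute 'reshape'
```

```bash
cat >> h.py <<'E'
def cen(c,lo,hi,box):
    h=cv2.cvtColor(c['color'],cv2.COLOR_RGB2HSV); m=np.zeros(h.shape[:2],np.uint8)
    x0,y0,x1,y1=box; m[y0:y1,x0:x1]=cv2.inRange(h,lo,hi)[y0:y1,x0:x1]; 
    p=cv2.findNonZero(m); return p.reshape(-1,2).mean(0),cv2.minAreaRect(p),len(p)
E
python3 - <<'E'
from h import *
a=load('top0'); s=load('side0')
P=lambda u,v,z: onz(a,240+u/4-.4,145+v/4-.4,z)
h=cv2.cvtColor(a['color'],cv2.COLOR_RGB2HSV); print(h[169,421],h[172,270])
h=cv2.cvtColor(s['color'],cv2.COLOR_RGB2HSV); print(h[271,361])
ty=cen(a,(22,190,90),(38,255,255),(412,160,430,178)); sy=cen(s,(22,190,90),(38,255,255),(350,260,372,285))
print(ty,sy); print('pin',onz(a,*ty[0],60), tri(a,ty[0],s,sy[0]))
r=cen(a,(0,170,80),(7,255,255),(250,145,310,195)); r2=cen(s,(0,170,80),(7,255,255),(320,150,365,195)); print('red',r,onz(a,*r[0],68),tri(a,r[0],s,r2[0]))
e=P(75,65,73),P(205,128,73); print(e); d=e[1]-e[0]; print('gunyaw',np.arctan2(d[1],d[0]))
print('trig',P(110,25,70),P(228,100,70))
for u,v in ((122,40),(75,118),(188,180)): print('base',P(u,v,5))
E
```

```text
[ 23 196 193] [ 7 68 64]
[ 24 199 142]
(array([420.53846154, 168.61538462]), ((420.5, 168.5), (3.0, 3.0), 90.0), 13) (array([360.85714286, 273.14285714]), ((361.0, 273.0), (6.0, 4.0), 90.0), 28)
pin [ 581.41044648 -322.65038969   60.        ] (array([ 581.43840807, -324.28551752,   51.18885654]), np.float64(2.9709630238537605))
red (array([275.53505535, 168.37638376]), ((275.800048828125, 167.4000244140625), (39.354793548583984, 8.944271087646484), 26.56505012512207), 271) [588.84279562 105.28918864  68.        ] (array([589.65152218, 105.52811193,  65.83763349]), np.float64(0.8234972535684784))
(array([611.40060452, 155.33576321,  73.        ]), array([562.62767059,  59.90900342,  73.        ]))
gunyaw -2.043287086534024
trig [641.57672656 129.82472517  70.        ] [583.64800437  43.02980631  70.        ]
base [643.7436497  128.74478674   5.        ]
base [583.35570475 165.1424537    5.        ]
base [533.63451257  78.49522791   5.        ]
```

```bash
cat > go.py <<'E'
import sys
from h import *
# usage: go.py X Y Z YAW (TCP target): prints shift in tool axes
def rel(x,y,z,yaw):
    o=bot.get_obs(); p=o['tool_pos']; R=cv2.Rodrigues(np.array([0,0,o['tcp_rot'][2]]))[0]@cv2.Rodrigues(np.array([o['tcp_rot'][0],0,0]))[0]
    d=R.T@(np.array([x,y,z])-p); t=(o['tcp_rot'][2]-yaw+np.pi/2)%np.pi-np.pi/2
    print('pos',p.round(1),'yaw',o['tcp_rot'][2].round(3),'j6',o['joint_positions'][5].round(2),'-> shift',d.round(1),'turn',round(t,3),'rows',np.ceil(max(np.linalg.norm(d)/62.5,abs(t)/.188)))
if __name__=='__main__': rel(*map(float,sys.argv[1:5]))
E
python3 -m crank '[[92,-275,-147,0,0.94],[92,-275,-147,0,0.94],[92,-275,-147,0,0.94],[92,-275,-147,0,0.94],[92,-275,-147,0,0.94]]'; python3 go.py 560 100 380 1.08
```

```text
time: 0.72
tool_pos: [355.0, 303.8, 404.6]
tcp_rot: [-3.142, -0.0, 1.968]
contact_force: [0.4, 1.3, 0.0]
grip_width: 92.0
finger_force: 0.0
pos [355.  303.8 404.6] yaw 1.968 j6 0.15 -> shift [-267.3  110.1   24.6] turn 0.888 rows 5.0
```

```bash
python3 -m crank '[[92,-267,110,25,0.89],[92,-267,110,25,0.89],[92,-267,110,25,0.89],[92,-267,110,25,0.89],[92,-267,110,25,0.89]]'; python3 - <<'E'
from h import *
c=cap('wrist','w1'); print((-c['R'].T@c['t']).round(), c['R'].round(2).tolist())
E
```

```text
time: 1.35
tool_pos: [561.4, 100.7, 378.8]
tcp_rot: [-3.141, 0.001, 1.077]
contact_force: [0.1, 0.3, 0.2]
grip_width: 91.7
finger_force: 0.0
[597. 169. 359.] [[0.88, -0.47, -0.0], [-0.45, -0.84, 0.28], [-0.14, -0.25, -0.96]]
```

View pics/w1.png

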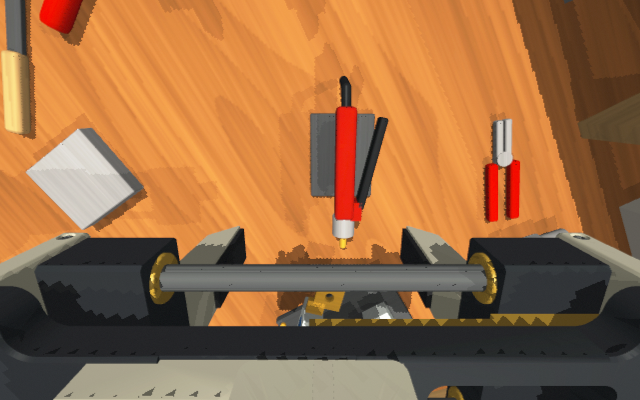

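The wrist view shows the gun close up: red handle from (346,107) to (344,221), trigger tip at (382,118) and pivot near (359,210).

```bash
python3 - <<'E'
from h import *
c=load('w1')
h=cv2.cvtColor(c['color'],cv2.COLOR_RGB2HSV)
m=cv2.inRange(h,(0,180,80),(8,255,255))|cv2.inRange(h,(172,180,80),(180,255,255))
for v in (112,130,150,170,190,210,218):
    u=np.where(m[v,320:370])[0]+320; print(v,u.min(),u.max(), onz(c,u.min(),v,73)[:2].round(1),onz(c,u.max()+1,v,73)[:2].round(1), h[v,300:400,2][u.max()-300:].tolist()[:40:2])
p0=onz(c,346.5,107,73);p1=onz(c,344,221,73);d=p1-p0;print(p0,p1,np.linalg.norm(d),np.arctan2(d[1],d[0]))
print('trig tip outer',onz(c,388,119,70),'inner',onz(c,376,118,70),'mid outer',onz(c,375,170,70),'pivot',onz(c,362,210,70))
for p in ((310,114),(374,114),(311,196)): print('base',onz(c,*p,6))
E
```

```text
112 336 356 [605.6 160.1] [622.9 150.7] [200, 212, 216, 212, 207, 203, 201, 199, 206, 239, 237, 233, 226, 224, 227, 225, 231, 242, 242, 240]
130 336 355 [597.9 145.4] [614.7 136.4] [215, 109, 110, 109, 108, 108, 106, 108, 106, 95, 20, 25, 51, 52, 49, 98, 231, 225, 227, 226]
150 336 355 [589.1 128.5] [606.2 119.3] [157, 107, 112, 107, 107, 107, 105, 43, 21, 46, 53, 50, 46, 240, 240, 233, 231, 228, 237, 240]
170 335 354 [579.1 111.5] [596.5 102.1] [192, 107, 109, 107, 105, 23, 27, 50, 51, 49, 191, 242, 240, 238, 234, 236, 240, 240, 241, 241]
190 335 353 [569.6  93.2] [586.5  84.2] [215, 107, 87, 20, 32, 47, 49, 45, 96, 232, 243, 244, 246, 247, 244, 243, 245, 241, 240, 238]
210 335 361 [559.6  74.3] [584.2  61.1] [207, 231, 235, 237, 239, 237, 239, 238, 234, 240, 244, 243, 244, 246, 248, 245, 243, 244, 241, 239]
218 336 360 [556.5  66. ] [579.4  53.7] [234, 228, 228, 229, 232, 235, 237, 239, 238, 239, 235, 235, 243, 242, 243, 245, 247, 247, 243, 242]
[616.26529986 159.40914383  73.        ] [562.26584878  59.05156226  73.        ] 113.96308566842887 -2.064434478400565
trig tip outer [646.3251128  130.78655757  70.        ] inner [636.65044703 137.04088385  70.        ] mid outer [614.16459242  91.9025724   70.        ] pivot [584.01925594  59.94886086  70.        ]
base [580.04054421 170.1933902    6.        ]
base [645.35733768 135.04379678   6.        ]
base [533.02265664  82.74815502   6.        ]
```

```bash
python3 go.py 601.3 120.9 219 1.0776
```

```text
pos [563.7  98.  378.2] yaw 1.07 j6 0.54 -> shift [ 38.1  21.8 159.2] turn -0.008 rows 3.0
```

```bash
python3 -m crank '[[92,40,20,0,-0.008],[92,40,20,60,-0.008],[92,40,20,110,-0.008],[92,40,20,110,-0.008]]'; python3 go.py 601.3 120.9 219 1.0776
```

```text
time: 1.9
tool_pos: [594.8, 129.1, 265.6]
tcp_rot: [-3.133, 0.005, 1.093]
contact_force: [-1.0, 0.6, 0.8]
grip_width: 91.9
finger_force: 0.0
pos [594.8 129.1 265.6] yaw 1.093 j6 0.57 -> shift [-4.3 10.  46.6] turn 0.015 rows 1.0
```

```bash
python3 -m crank '[[92,-4,10,0,0.015],[92,-4,10,0,0.015]]'; python3 go.py 601.3 120.9 219 1.0776
```

```text
time: 2.15
tool_pos: [604.6, 120.2, 272.5]
tcp_rot: [3.137, -0.003, 1.076]
contact_force: [0.1, -0.0, 0.2]
grip_width: 91.7
finger_force: 0.0
pos [604.6 120.2 272.5] yaw 1.076 j6 0.57 -> shift [-0.9 -3.5 53.5] turn -0.001 rows 1.0
```

```bash
python3 -m crank '[[92,-1,-2,51,0],[92,-1,-2,51,0],[92,-1,-2,51,0],[92,-1,-2,51,0]]'; python3 go.py 601.3 120.9 219 1.0776
```

```text
time: 2.65
tool_pos: [601.8, 121.1, 221.0]
tcp_rot: [3.138, -0.002, 1.077]
contact_force: [0.5, -0.6, 0.1]
grip_width: 91.4
finger_force: 0.0
pos [601.8 121.1 221. ] yaw 1.077 j6 0.57 -> shift [-0.4 -0.4  2. ] turn -0.0 rows 1.0
```

Well placed. I'll squeeze.

```bash
python3 -m crank '[[0,0,0,0,0],[0,0,0,0,0],[0,0,0,0,0],[0,0,0,0,0],[0,0,0,0,0]]';python3 -m crank '[[0,0,0,0,0],[0,0,0,0,0],[0,0,0,0,0],[0,0,0,0,0],[0,0,0,0,0]]'; python3 go.py 601.3 120.9 219 1.0776
```

```text
time: 3.28
tool_pos: [602.3, 120.9, 219.3]
tcp_rot: [3.137, -0.003, 1.077]
contact_force: [7.3, -1.0, -2.3]
grip_width: 46.3
finger_force: 3.0
time: 3.9
tool_pos: [602.3, 121.3, 219.5]
tcp_rot: [3.138, -0.003, 1.077]
contact_force: [6.5, 2.2, -1.4]
grip_width: 29.5
finger_force: 30.0
pos [602.3 121.3 219.5] yaw 1.077 j6 0.57 -> shift [-0.9 -0.7  0.5] turn -0.0 rows 1.0
```

```bash
python3 -m crank '[[0,0,0,0,0],[0,0,0,0,0],[0,0,0,0,0],[0,0,0,0,0],[0,0,0,0,0]]';python3 -m crank '[[92,0,0,0,0],[92,0,0,0,0],[92,0,0,0,0],[92,0,0,0,0],[92,0,0,0,0]]'; python3 -m crank '[[92,0,0,0,0],[92,0,0,0,0],[92,0,0,-62,0],[92,0,0,-100,0],[92,0,0,-100,0]]'; python3 - <<'E'
from h import *
cap('side','s2'); cap('top','t2'); cap('wrist','w2')
a=load('w2'); b=load('s2')
img=np.hstack([cv2.resize(a['color'],(480,300)),cv2.resize(b['color'][140:290,270:390],(240,300))])
cv2.imwrite('pics/v2.png',img[:,:,::-1])
E
```

```text
time: 4.53
tool_pos: [602.3, 121.4, 219.5]
tcp_rot: [3.138, -0.003, 1.077]
contact_force: [6.7, 2.0, 0.1]
grip_width: 29.6
finger_force: 30.0
time: 5.15
tool_pos: [600.7, 121.2, 218.5]
tcp_rot: [-3.14, 0.0, 1.077]
contact_force: [0.4, 0.7, 0.6]
grip_width: 75.1
finger_force: 0.0
time: 5.78
tool_pos: [601.7, 121.3, 322.4]
tcp_rot: [3.136, -0.004, 1.078]
contact_force: [-0.4, 0.2, -0.0]
grip_width: 92.1
finger_force: 0.0
```

View pics/v2.png

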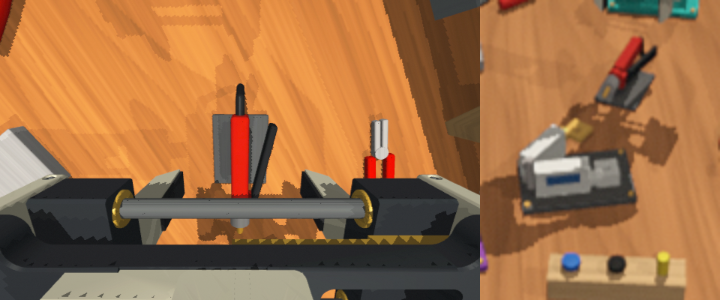

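The trigger has sprung back (handle at (240,150), trigger at (265,160), apart again). Next I'll close the mould.

```bash
cat >> go.py <<'E'
if len(sys.argv)>5:
    H=np.array([418.1,-118.4]);g=.033;R=lambda t:np.array([[np.cos(t),-np.sin(t)],[np.sin(t),np.cos(t)]])
    for f,o in ((.778,37),(.6,25),(.45,25),(.3,25),(.15,25),(0,25),(0,23)): print(f,o,(H+R(g+f)@[75,o]+R(g)@[-9.5,19]).round(1))
E
python3 go.py 434 -21 330 0.033 w
```

```text
pos [600.6 121.1 317.5] yaw 1.077 j6 0.57 -> shift [-204.   -79.5  -12.3] turn 1.044 rows 6.0
0.778 37 [432.8 -19.9]
0.6 25 [453.7 -35.2]
0.45 25 [462.8 -42.8]
0.3 25 [470.7 -51.6]
0.15 25 [477.2 -61.5]
0 25 [482.1 -72.3]
0 23 [482.2 -74.3]
```

```bash
python3 -m crank '[[0,-204,-80,-12,0.94],[0,-204,-80,-12,0.94],[0,-204,-80,-12,0.94],[0,-204,-80,-12,0.94],[0,-204,-80,-12,0.94]]'; python3 -m crank '[[0,0,0,0,0.104],[0,0,0,0,0.104],[0,0,0,0,0.104]]'; python3 go.py 433 -20 203 0.033
```

```text
time: 6.55
tool_pos: [432.0, -21.8, 329.6]
tcp_rot: [-3.14, 0.003, 0.131]
contact_force: [1.0, -0.1, 0.5]
grip_width: 46.4
finger_force: 0.0
time: 6.92
tool_pos: [433.8, -20.7, 330.0]
tcp_rot: [-3.141, 0.002, 0.038]
contact_force: [-0.2, -0.7, 0.7]
grip_width: 16.1
finger_force: 0.0
pos [433.8 -20.7 330. ] yaw 0.038 j6 1.31 -> shift [ -0.8  -0.6 127. ] turn 0.005 rows 3.0
```

```bash
python3 -m crank '[[0,-1,-1,0,0.005],[0,-1,-1,60,0.005],[0,-1,-1,105,0.005],[0,-1,-1,127,0.005],[0,-1,-1,127,0.005]]'; python3 go.py 453.7 -35.2 203 0.033;python3 go.py 477.2 -61.5 203 0.033;python3 go.py 482.2 -74.3 203 0.033
```

```text
time: 7.55
tool_pos: [432.4, -19.6, 202.4]
tcp_rot: [-3.141, 0.004, 0.031]
contact_force: [-0.3, -0.8, 0.8]
grip_width: 0.7
finger_force: 0.0
pos [432.4 -19.6 202.4] yaw 0.031 j6 1.32 -> shift [20.8 16.3 -0.6] turn -0.002 rows 1.0
pos [432.4 -19.6 202.4] yaw 0.031 j6 1.32 -> shift [43.5 43.3 -0.6] turn -0.002 rows 1.0
pos [432.4 -19.6 202.4] yaw 0.031 j6 1.32 -> shift [48.1 56.3 -0.7] turn -0.002 rows 2.0
```

```bash
python3 -m crank '[[0,12,8,0,0],[0,20,16,0,0],[0,26,21,0,0],[0,31,25,0,0],[0,35,29,0,0]]'; python3 -m crank '[[0,4,5,0,0],[0,8,13,0,0],[0,11,18,0,0],[0,13,24,0,0],[0,13,24,0,0]]'; python3 go.py 482.2 -74.3 203 0.033
```

```text
time: 8.18
tool_pos: [469.0, -48.0, 203.8]
tcp_rot: [-3.142, 0.0, 0.031]
contact_force: [-1.3, 0.7, 0.2]
grip_width: 0.3
finger_force: 0.5
time: 8.8
tool_pos: [482.6, -71.7, 203.7]
tcp_rot: [3.141, -0.0, 0.03]
contact_force: [0.2, -1.2, 0.1]
grip_width: 0.5
finger_force: 0.0
pos [482.6 -71.7 203.7] yaw 0.03 j6 1.24 -> shift [-0.5  2.5  0.7] turn -0.003 rows 1.0
```

```bash
python3 -m crank '[[0,0,2,0,0],[0,0,3,0,0],[0,0,3,0,0],[0,0,3,0,0]]'; python3 - <<'E'
from h import *
c=cap('top','t3'); cv2.imwrite('pics/v3.png',cv2.resize(c['color'][150:250,290:440,::-1],(750,500),interpolation=cv2.INTER_CUBIC))
E
```

```text
time: 9.3
tool_pos: [482.5, -72.7, 203.7]
tcp_rot: [-3.139, 0.0, 0.031]
contact_force: [2.0, 12.0, 0.2]
grip_width: -0.2
finger_force: 6.0
```

View pics/v3.png

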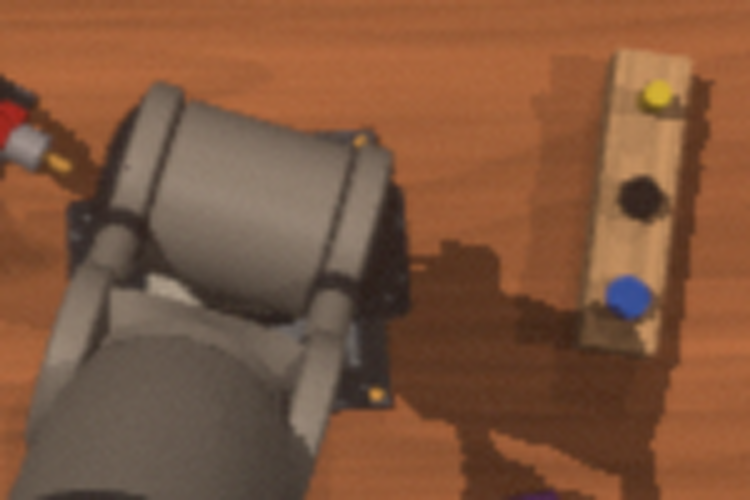

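The arm hides the mould in this view. The 12 N reaction came at the expected closed position, so the half is on its stop. I'll back off, rise and look at the pin from the wrist camera.

```bash
python3 -m crank '[[0,0,-6,0,0],[0,0,-8,-40,0],[92,0,-8,-100,0],[92,0,-8,-130,0],[92,0,-8,-130,0]]'; python3 go.py 520 -320 330 0.033
```

```text
time: 9.98
tool_pos: [482.7, -66.4, 336.1]
tcp_rot: [3.139, -0.005, 0.031]
contact_force: [-0.7, -0.3, -0.2]
grip_width: 25.9
finger_force: 0.0
pos [482.7 -66.4 336.1] yaw 0.031 j6 1.25 -> shift [ 29.5 254.6   6.6] turn -0.002 rows 5.0
```

```bash
python3 -m crank '[[92,30,255,5,0],[92,30,255,5,0],[92,30,255,5,0],[92,30,255,5,0],[92,30,255,5,0]]'; python3 -m crank '[[92,0,0,0,0],[92,0,0,0,0],[92,0,0,0,0]]'; python3 - <<'E'
from h import *
w=cap('wrist','w4'); t=cap('top','t4')
img=np.hstack([cv2.resize(w['color'],(480,300)),cv2.resize(t['color'][160:240,310:390],(300,300),interpolation=cv2.INTER_CUBIC)])
cv2.imwrite('pics/v4.png',img[:,:,::-1])
h=cv2.cvtColor(w['color'],cv2.COLOR_RGB2HSV); m=cv2.inRange(h,(22,150,80),(33,255,255)); n,l,st,ce=cv2.connectedComponentsWithStats(m)
for i in range(1,n):
    if st[i,4]>40: print(st[i],ce[i].round(1),onz(w,*ce[i],70).round(1))
E
```

```text
time: 10.6
tool_pos: [519.5, -324.0, 326.2]
tcp_rot: [-3.141, 0.002, 0.026]
contact_force: [0.3, 1.3, -0.5]
grip_width: 75.9
finger_force: 0.0
time: 10.98
tool_pos: [520.4, -318.8, 328.9]
tcp_rot: [-3.141, 0.0, 0.033]
contact_force: [-0.1, 0.8, 0.5]
grip_width: 91.5
finger_force: 0.0
[465  92   8   8  52] [468.3  95.5] [ 608.6 -426.8   70. ]
[558 106   8   8  50] [561.5 109.2] [ 600.8 -501.4   70. ]
[320 117  21  21 340] [329.7 127. ] [ 581.4 -320.8   70. ]
[ 500  117   60   52 1553] [530.5 141.5] [ 575.2 -483.    70. ]
[ 57 133   8   8  44] [ 60.9 136.4] [ 567.  -105.7   70. ]
[151 133   7   8  45] [154.  136.3] [ 569.5 -180.3   70. ]
[  78  155   44   47 1456] [ 97.8 176.9] [ 534.5 -129.2   70. ]
[491 272   5  28  69] [493.6 285. ] [ 442.4 -479.4   70. ]
```

View pics/v4.png

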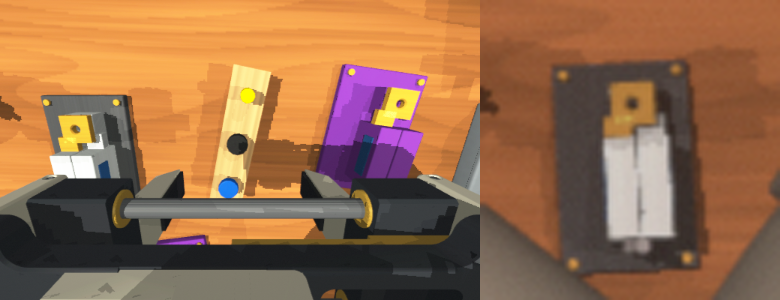

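The crop shows the mould shut, with the ear hole over the lug at (632,103). The wrist view shows the yellow pin at (247,96) on the block, beside the grey and blue wheels.

```bash
python3 go.py 581 -320.8 221 0.033; python3 - <<'E'
from h import *
w=load('w4');t=load('t4')
def dark(c,box,z):
    x0,y0,x1,y1=box; k=6; g=cv2.resize(cv2.cvtColor(c['color'],cv2.COLOR_RGB2GRAY)[y0:y1,x0:x1],None,fx=k,fy=k,interpolation=cv2.INTER_CUBIC).astype(float)
    m=g<(g.min()+np.median(g))/2; v,u=np.nonzero(m); p=(x0+(u.mean()+.5)/k-.5,y0+(v.mean()+.5)/k-.5); print(p,m.sum()/k/k,onz(c,*p,z)); return p
a=dark(w,(92,163,110,181),45); b=dark(t,(346,183,355,192),45)
print(tri(w,a,t,b))
E
```

```text
pos [ 520.4 -319.2  329. ] yaw 0.032 j6 0.86 -> shift [ 60.5   3.5 108. ] turn -0.001 rows 2.0
(np.float64(100.26095461658842), np.float64(171.7409526604069)) 94.66666666666667 [ 532.97662132 -112.86397544   45.        ]
(np.float64(350.1030864197531), np.float64(187.17407407407407)) 7.5 [ 532.00651667 -114.16429883   45.        ]
(array([ 532.54594379, -113.8336135 ,   45.8034278 ]), np.float64(1.4200090443300697))
```

```bash
python3 -m crank '[[92,60,3,0,0],[92,60,3,40,0],[92,60,3,85,0],[92,60,3,85,0],[92,60,3,85,0]]'; python3 go.py 581 -320.8 221 0.033
```

```text
time: 11.7
tool_pos: [580.8, -321.6, 245.6]
tcp_rot: [3.14, -0.002, 0.031]
contact_force: [0.3, -0.3, 1.2]
grip_width: 92.1
finger_force: 0.0
pos [ 580.8 -321.6  245.6] yaw 0.031 j6 0.92 -> shift [ 0.2 -0.8 24.6] turn -0.002 rows 1.0
```

```bash
python3 -m crank '[[92,0,-0.5,24,0],[92,0,-0.5,24,0],[40,0,-0.5,24,0],[40,0,-0.5,24,0],[0,0,-0.5,24,0]]';python3 -m crank '[[0,0,0,0,0],[0,0,0,0,0],[0,0,0,0,0],[0,0,0,0,0],[0,0,0,0,0]]';python3 -m crank '[[0,0,0,0,0],[0,0,0,0,0]]'; python3 go.py 581 -320.8 221 0.033
```

```text
time: 12.32
tool_pos: [580.4, -321.0, 220.6]
tcp_rot: [3.141, -0.001, 0.031]
contact_force: [-0.1, -0.2, -0.1]
grip_width: 66.2
finger_force: 0.0
time: 12.95
tool_pos: [580.3, -321.1, 219.8]
tcp_rot: [3.141, -0.0, 0.031]
contact_force: [0.2, -7.0, 4.9]
grip_width: 16.5
finger_force: 4.2
time: 13.2
tool_pos: [580.3, -321.5, 219.9]
tcp_rot: [3.14, -0.001, 0.031]
contact_force: [0.7, -3.6, -0.6]
grip_width: 15.4
finger_force: 30.0
pos [ 580.3 -321.5  219.9] yaw 0.031 j6 0.92 -> shift [ 0.7 -0.6 -1.1] turn -0.002 rows 1.0
```

```bash
python3 -m crank '[[0,0,0,-20,0],[0,0,0,-60,0],[0,0,0,-80,0],[0,0,0,-80,0],[0,0,0,-80,0]]'; python3 go.py 531.8 -113.8 280 0.033
```

```text
time: 13.82
tool_pos: [580.0, -320.5, 298.3]
tcp_rot: [-3.14, 0.002, 0.031]
contact_force: [-0.0, -0.2, -0.2]
grip_width: 15.1
finger_force: 30.0
pos [ 580.  -320.5  298.3] yaw 0.031 j6 0.92 -> shift [ -41.8 -208.    18.7] turn -0.002 rows 4.0
```

```bash
python3 -m crank '[[0,-12,-55,0,0],[0,-24,-115,0,0],[0,-35,-170,0,0],[0,-42,-208,0,0],[0,-42,-208,0,0]]'; python3 -m crank '[[0,0,0,15,0],[0,0,0,30,0],[0,0,0,30,0],[0,0,0,30,0]]'; python3 go.py 531.8 -113.8 270 0.033; python3 - <<'E'
from h import *
s=cap('side','s5'); w=cap('wrist','w5')
h0,h1=[proj(s,(532.3,-113.9,z)) for z in (45,60)]; print(h0,h1,proj(w,(532.3,-113.9,45)))
img=np.hstack([cv2.resize(s['color'][190:265,290:365],(560,560),interpolation=cv2.INTER_CUBIC)])
cv2.imwrite('pics/v5.png',img[:,:,::-1])
E
```

```text
time: 14.45
tool_pos: [531.0, -111.6, 298.5]
tcp_rot: [-3.14, 0.003, 0.034]
contact_force: [0.3, -1.3, -0.2]
grip_width: 15.1
finger_force: 30.0
time: 14.95
tool_pos: [532.0, -114.9, 269.3]
tcp_rot: [-3.141, 0.0, 0.03]
contact_force: [0.3, 0.5, -0.6]
grip_width: 15.4
finger_force: 30.0
pos [ 532.  -114.9  269.3] yaw 0.03 j6 1.19 -> shift [-0.1 -1.1 -0.7] turn -0.003 rows 1.0
[333.1688141  220.74349973] [333.17209906 217.04015911] [323.50138213 213.64210281]
```

View pics/v5.png

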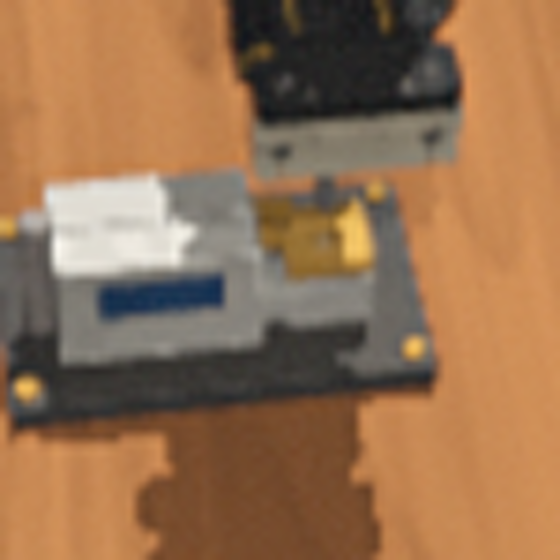

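Pin tip at crop (325,185), straight above the ear hole at crop (323,238). They line up along x, so I'll lower it.

```bash
python3 -m crank '[[0,0,-0.7,6,0],[0,0,-0.7,12,0],[0,0,-0.7,16,0],[0,0,-0.7,20,0],[0,0,-0.7,22,0]]'; python3 go.py 531.8 -113.8 225 0.033
```

```text
time: 15.68
tool_pos: [531.8, -113.6, 247.4]
tcp_rot: [-3.141, 0.0, 0.031]
contact_force: [0.6, -0.8, -0.7]
grip_width: 14.8
finger_force: 30.0
pos [ 531.8 -113.6  247.4] yaw 0.031 j6 1.19 -> shift [-0.   0.2 22.4] turn -0.002 rows 1.0
```

```bash
python3 -m crank '[[0,0,0,5,0],[0,0,0,10,0],[0,0,0,15,0],[0,0,0,18,0],[0,0,0,18,0]]'; python3 go.py 531.8 -113.8 225 0.033
```

```text
time: 16.3
tool_pos: [531.8, -113.6, 229.4]
tcp_rot: [-3.141, 0.0, 0.031]
contact_force: [-0.0, 0.2, -0.1]
grip_width: 15.6
finger_force: 30.0
pos [ 531.8 -113.6  229.4] yaw 0.031 j6 1.19 -> shift [0.  0.2 4.4] turn -0.002 rows 1.0
```

```bash
python3 -m crank '[[0,0,0,2,0],[0,0,0,4,0],[0,0,0,5,0],[0,0,0,5,0]]'; python3 -m crank '[[0,0,0,1,0],[0,0,0,1.5,0],[0,0,0,1.5,0]]'
```

```text
time: 16.8
tool_pos: [531.8, -113.6, 224.7]
tcp_rot: [-3.142, -0.0, 0.031]
contact_force: [-1.2, -0.1, 0.1]
grip_width: 15.4
finger_force: 30.0
time: 17.18
tool_pos: [531.8, -113.6, 224.5]
tcp_rot: [3.141, -0.001, 0.031]
contact_force: [-3.6, 0.6, 11.5]
grip_width: 15.0
finger_force: 30.0
```

```bash
python3 -m crank '[[92,0,0,-1,0],[92,0,0,-1,0],[92,0,0,-1,0],[92,0,0,-1,0],[92,0,0,-1,0]]'; python3 -m crank '[[92,0,0,-1,0],[92,0,0,-60,0],[92,-60,2,-110,0],[92,-120,2,-110,0],[92,-120,2,-110,0]]'; python3 - <<'E'
from h import *
s=cap('side','s6'); w=cap('wrist','w6')
img=np.hstack([cv2.resize(s['color'][190:265,290:365],(400,400),interpolation=cv2.INTER_CUBIC),cv2.resize(w['color'][0:240,200:440],(400,400))])
cv2.imwrite('pics/v6.png',img[:,:,::-1])
p=[proj(s,(532.3,-113.9,z)) for z in (45,75)];print(np.array([(q-[290,190])*400/75 for q in p]))
E
python3 go.py 469.3 -116 204 0.033
```

```text
time: 17.8
tool_pos: [531.9, -113.6, 224.1]
tcp_rot: [-3.141, 0.0, 0.031]
contact_force: [-0.8, -0.2, -0.7]
grip_width: 60.8
finger_force: 0.0
time: 18.42
tool_pos: [409.0, -118.8, 334.9]
tcp_rot: [-3.141, 0.001, 0.03]
contact_force: [0.4, -0.3, -0.4]
grip_width: 91.5
finger_force: 0.0
[[230.23367522 163.96533188]
 [230.26897487 124.16981158]]
pos [ 411.4 -119.4  334.8] yaw 0.03 j6 1.08 -> shift [ 58.   -1.8 130.8] turn -0.003 rows 3.0
```

View pics/v6.png

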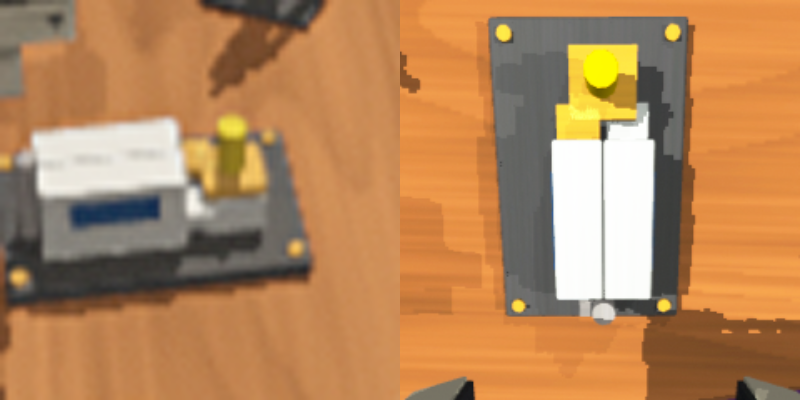

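The pin is home: its head top at crop (231,125) matches the predicted (230,124), and the wrist view shows both halves flush. Next is the final squeeze.

```bash
python3 -m crank '[[92,60,-2,0,0],[92,60,-2,30,0],[92,60,-2,75,0],[92,60,-2,75,0],[92,60,-2,75,0]]'; python3 go.py 469.3 -116 204 0.033
```

```text
time: 19.15
tool_pos: [473.0, -115.7, 260.0]
tcp_rot: [3.141, -0.001, 0.031]
contact_force: [1.6, -0.4, 0.1]
grip_width: 91.6
finger_force: 0.0
pos [ 473.  -115.7  260. ] yaw 0.031 j6 1.14 -> shift [-3.7  0.2 56. ] turn -0.002 rows 1.0
```

```bash
python3 -m crank '[[92,-3,0,20,0],[92,-3,0,45,0],[92,-3,0,56,0],[92,-3,0,56,0],[60,-3,0,56,0]]'; python3 -m crank '[[0,0,0,0,0],[0,0,0,0,0],[0,0,0,0,0],[0,0,0,0,0],[0,0,0,0,0]]'; python3 -m crank '[[0,0,0,0,0],[0,0,0,0,0],[0,0,0,0,0],[0,0,0,0,0],[0,0,0,0,0]]'; python3 go.py 469.3 -116 204 0.033
```

```text
time: 19.77
tool_pos: [469.4, -115.7, 204.3]
tcp_rot: [3.141, -0.002, 0.031]
contact_force: [0.7, -0.5, 0.1]
grip_width: 85.8
finger_force: 0.0
time: 20.4
tool_pos: [468.9, -116.2, 203.3]
tcp_rot: [3.141, -0.0, 0.031]
contact_force: [-1.5, -4.6, 0.3]
grip_width: 50.4
finger_force: 30.0
time: 21.02
tool_pos: [468.9, -116.2, 203.3]
tcp_rot: [3.141, -0.0, 0.031]
contact_force: [-1.2, -4.7, 0.2]
grip_width: 50.3
finger_force: 30.0
pos [ 468.9 -116.2  203.3] yaw 0.031 j6 1.14 -> shift [ 0.4 -0.2 -0.7] turn -0.002 rows 1.0
```

The gripper is squeezing at 50.3 mm with 30 N, so I'll hand the job in.

```bash
python3 -c "
from plant import bot
print(bot.close_job())"
```

```text
the job is handed in; nothing more can be done
None
```

The job is done and handed in at about 21 s: the air gun was blown and its trigger sprung back, the mould is shut and the pin fully home, and the gripper is still squeezing both halves (50.3 mm, 30 N).

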